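Stand the fallen recipe stand up and park it against the bar rail

TASK

The wooden recipe stand on the bar counter has fallen on its back. Tip it back up onto its foot by pushing, without picking it up, pinching it or forcing it, then push it along the counter, standing, until its back is flat against the low metal rail. Leave the glass, bowl, jar and bottle where they stand.

Things in the scene. Friction and masses are not known exactly. Their poses are not given: they have to be found in the camera images.
- stand: Recipe stand, a rigid L of plain wood 150 mm wide, lying on its back, foot sticking straight up. Origin on the outer corner of the L (heel), mid-width, on the counter both lying and upright. x: along the width. y: along the back board (level, towards the rail, at the start; up when the stand is upright). z: along the foot (up at the start; level, away from the rail, when upright).
- stand_lip (a point): On the stand: middle of the lip's edge at the free end of the foot, x 0, y 30, z 110 mm in the stand's frame. The foot is 110 mm long (z), 14 mm thick (y 0 to 14 mm); the lip fills z 98 to 110, y 0 to 30 mm, on the side above the back board. Upright, the lip is the front edge, 30 mm high, and the foot's underside (y = 0) is on the counter.
- stand_top (a point): On the stand: middle of the free end of the back board, on its back face (z = 0 of the stand's frame), y 170 mm. The board is 170 mm long, 10 mm thick (z 0 to 10 mm), flat on the counter at the start; it is the top when the stand is upright, and the face z = 0 is the one that goes against the rail.
- stand_mass (a point): On the stand: its centre of mass, y 37, z 43 mm in its frame; mass 0.35 to 0.7 kg. Pushed level at the lip, away from the back board, with about 0.35 of its weight, it pivots on the heel (friction with the counter 0.5 to 0.7 keeps it from sliding) and beyond about 40 degrees falls by itself onto its foot. Bounce is slight.
- rail: The low metal rail fixed to the counter: a straight bar 360 mm long, 22 mm thick, 45 mm high, with a flat flange (4 mm thick) behind it. Origin at counter level at the middle of its front face; x runs along it (-180 to +180 mm), y points behind it, z up. Its front face is the plane y = 0; the stand lies on the -y side.
- tumbler: Plain glass tumbler, 76 mm across, 95 mm high; origin at the centre of its underside. To be left alone.
- bowl: White bowl, 100 mm across, 45 mm high; origin at the centre of its underside. To be left alone.
- jar: Green glass jar with metal cap, 68 mm across, 90 mm high; origin at the centre of its underside. To be left alone.
- bottle: Amber bottle, 64 mm across, 200 mm high, standing behind the rail; origin at the centre of its underside. To be left alone.

How it is judged:
By the outcome, as a careful person would: the job done as asked, in the order asked, and still so for the second after the job is handed in, with the robot touching nothing.
It also fails if it takes over 64 s, if anything falls off the work surface, if the arm or the gripper's body presses on something with over 40 N, if the wrist force passes 120 N, or if a joint passes its speed limit or range.

ROBOT

A 7-joint arm with a two-finger parallel gripper is mounted at the origin on the work surface. World frame = base frame: x ahead of the robot, y to its left, z up, the work surface at z = 0. Lengths are in m, angles in rad, forces in N, time in s.
With the tool pointing down it reaches from about 0.4 to 0.9 m from the base axis. Payload 5.5 kg.
Tool frame: the origin (TCP) lies on the centre line of the jaws, within the pads' length; the fingertips stand 11 mm ahead of it and the grasp point (between the pads) lies 8 mm behind it; x points along the fingers, z is the direction in which the jaws open and shut, and the axes are right-handed (so a half turn about x gives the same grasp; the last joint's range is limited). The gripper opens to 85 mm and grips with 20 to 120 N. Pads are 22 mm wide; open, the fingers measure 114 mm over their backs; the gripper's body (76 mm by 85 mm) begins 54 mm behind the grasp point. The pads swing forward as they close: fully open they stand 13 mm farther back than shut.
Start: joints at [1.421, 0.501, -0.427, 1.55, 0.221, 1.138, -0.21], TCP at [0.261, -0.595, 0.242] pointing down, gripper open.
Joint ranges: [-2.88, 2.88], [-0.31, 2.03], [-1.54, 1.56], [0.2, 2.42], [-1.41, 4.55], [0.19, 2.02], [-2.57, 2.57]. Speed limits (rad/s): [2.57, 2.57, 3.14, 3.14, 3.14, 3.14, 3.14].

INTERFACE

Orientations are given as a unit quaternion [w, x, y, z].
In Python, from plant import r gives the robot as it stands.
- The arm moves only by the tool arm_command, never from a script. Its argument "commands" is a list of rows, each a list of 5 numbers: the closure in counts, from 0 (fully open) to 255 (shut), then the shift along the tool's x, y, z in m, then the turn about the tool's x in degrees. In form: [[fingers, dx, dy, dz, yaw], ...]. A call has 1 to 8 rows; each row is the pose to reach, as a shift and turn from the pose commanded when the call began, along the tool's axes at that moment; what a row does not reach only later rows make up. A row lasts 1/12 s, in which the tool goes at most 41.7 mm and 7.16 degrees, less where a joint would pass 70% of its speed; a pose out of reach is approached as far as the arm can. A call with a gripper value outside its range is refused whole. The fingers move at their own pace and stop on an object; "force" is the grip in N (left out, the last holds). Time passes only in rows, so rows that repeat a pose let the fingers close. It gives the time, the measured TCP pose, the force and the opening at its end, in the units of the state.
- r.get_state(): the state, without advancing time (a new reading comes with each control period).
- r.grab_frame(name): name is "scene" or "top" or "wrist"; returns a dict with "color" (420x560x3 uint8, red, green, blue), "intrinsics" (3x3 intrinsics, pixels), "origin" and "attitude" of the camera in the world. Camera axes: x right, y up, looking along -z (the intrinsics and any distortion apply to the point x, -y, -z); pixel columns grow to the right and rows downward; lengths in m; the calibration is good to about 2 mm. The wrist camera is an equidistant fisheye: a pixel r from the principal point sees the ray r / f radians off the axis. A picture is of the moment at which its call begins. There is no depth.
- r.close_job(): hands the job in, once; it reports no verdict.
The state is a dict: "time_s": time; "q": joint angles; "joint_velocities": joint speeds; "effort": joint torques, N m; "tcp_pos": TCP position; "ee_rot": TCP orientation; "ft_force": force on the tool from outside, world axes, zero at the start; "torque": the same for the moment, N m; "finger_gap": finger opening in m.
Only numpy, scipy, OpenCV 4.12 (cv2) and the standard library are available. Lean on these libraries where they do the work, as an engineer would, in place of code of your own. Each camera call takes 0.05 s, during which the arm holds its last target.

## Working session

There is one attempt and no reset: what is moved stays moved. The work goes in short steps, Python scripts to look and compute and a tool call to move; the robot and the scene stay as the last step left them, time stands still between calls to the robot, and variables do not carry over. Pictures are saved under pics/ and viewed, and the job is handed in when it is done.

Besides the shell and the picture viewer there is one more tool, called after ">>>" as name(argument=value, ...), one argument or row to a line, values as JSON. arm_command: Moves the arm, as the interface text tells. Its arguments: {"type":"object","properties":{"commands":{"type":"array","items":{"type":"array","items":{"type":"number"}}},"force":{"type":"number"}},"required":["commands"]}

```bash
mkdir -p pics; ls; python3 - <<'E'
from plant import r
import cv2,json
s=r.get_state()
for k,v in s.items(): print(k,v)
for n in ["scene","top","wrist"]:
    f=r.grab_frame(n)
    cv2.imwrite(f"pics/{n}0.png",f["color"][:,:,::-1])
    print(n,f["intrinsics"],f["origin"],f["attitude"],[k for k in f])
E
```

```text
pics
time_s 0.0
q [ 1.42122449  0.50184989 -0.42680473  1.55144695  0.22081676  1.13831088
 -0.21027088]
joint_velocities [ 0.00211139 -0.00014298 -0.00102696 -0.00130959 -0.00188385 -0.00057459
  0.0010087 ]
effort [ 9.39921738e-04 -5.69516695e+01 -5.81573412e+00 -2.80936593e+01
  1.06439466e-02  1.17460420e-02 -2.65910541e-05]
tcp_pos [ 0.26043813 -0.594808    0.24126052]
ee_rot [ 0.59130362  0.3872908   0.59243717 -0.38650235]
ft_force [-0.41056435 -0.28771206 -0.05783256]
torque [-0.03188183  0.02230913 -0.01787143]
finger_gap 0.08535351406695914
scene [[417.82225011   0.         291.67561096]
 [  0.         417.82225011 209.49232661]
 [  0.           0.           1.        ]] [ 1.20857484 -0.07460319  0.53073495] [0.71930494 0.37229129 0.27708314 0.51693765] ['color', 'intrinsics', 'origin', 'attitude']
top [[520.28664944   0.         282.80727779]
 [  0.         520.28664944 208.17538444]
 [  0.           0.           1.        ]] [0.4973449  0.10246989 0.99940349] [-0.70201531 -0.03233795  0.03991561  0.71030663] ['color', 'intrinsics', 'origin', 'attitude']
wrist [[325.1922621    0.         277.55253582]
 [  0.         325.1922621  214.54846075]
 [  0.           0.           1.        ]] [ 0.33404052 -0.56271903  0.37294512] [ 0.82669068 -0.13111187  0.08687103 -0.54022738] ['color', 'intrinsics', 'origin', 'attitude']
```

View pics/scene0.png

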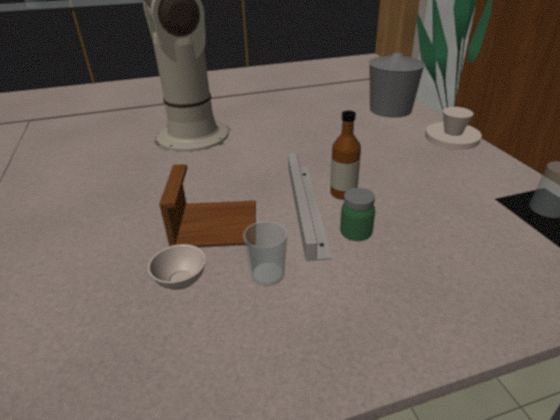

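View pics/top0.png

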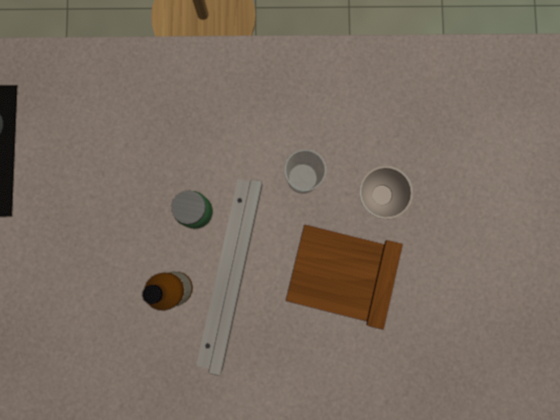

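View pics/wrist0.png

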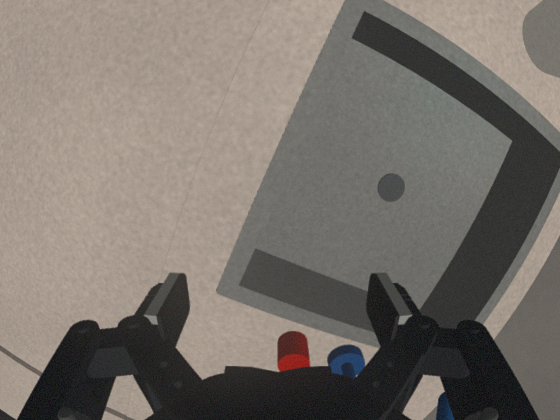

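The top view shows the rail from about (248,180) to (215,372). The stand's board runs from (303,227)/(287,302) to the foot at (393,242)/(375,327). The tumbler is at (305,172), the bowl at (385,192), the jar at (192,210) and the bottle at (165,292). Next I'll measure these.

```bash
cat > h.py <<'E'
import numpy as np,cv2
from scipy.spatial.transform import Rotation as R
def rot(q): return R.from_quat([q[1],q[2],q[3],q[0]]).as_matrix()
def ray(f,uv):
    K=f["intrinsics"]; uv=np.atleast_2d(uv).astype(float)
    d=np.c_[(uv[:,0]-K[0,2])/K[0,0],-(uv[:,1]-K[1,2])/K[1,1],-np.ones(len(uv))]
    return d@rot(f["attitude"]).T
def onz(f,uv,z):
    d=ray(f,uv);o=np.array(f["origin"]);return o+d*((z-o[2])/d[:,2])[:,None]
def proj(f,P):
    K=f["intrinsics"];c=(np.atleast_2d(P)-f["origin"])@rot(f["attitude"])
    return np.c_[K[0,2]+K[0,0]*c[:,0]/-c[:,2],K[1,2]-K[1,1]*c[:,1]/-c[:,2]]
E
python3 - <<'E'
from plant import r
from h import *
f=r.grab_frame("top"); im=f["color"]
b=cv2.resize(im[140:390,130:430,::-1],None,fx=2.6,fy=2.4,interpolation=cv2.INTER_CUBIC)
b=cv2.resize(im[140:380,140:430,::-1],None,fx=2.5,fy=2.5,interpolation=cv2.INTER_CUBIC);cv2.imwrite("pics/topcrop.png",b)
hsv=cv2.cvtColor(im,cv2.COLOR_RGB2HSV)
m=((hsv[...,1]>130)&(hsv[...,0]<20)).astype(np.uint8)
m[:60]=0; m[:,:240]=0
m=cv2.morphologyEx(m,cv2.MORPH_OPEN,np.ones((3,3)))
c=max(cv2.findContours(m,0,2)[0],key=cv2.contourArea)
print(cv2.approxPolyDP(c,4,True)[:,0])
# rough
for n,uv,z in [("board end a",(303,227),.01),("board end b",(287,302),.01),("lip a",(401,243),.11),("lip b",(383,328),.11),("lip a in",(386,240),.11),("lip b in",(368,324),.11),
  ("rail front a",(262,182),.045),("rail front b",(221,373),.045),("tumbler top",(305,165),.095),("bowl rim",(386,191),.045),("jar",(188,206),.09),("bottle",(153,294),.2)]:
    print(n,onz(f,uv,z)[0].round(4))
s=r.get_state(); print(rot(s["ee_rot"]).round(3))
E
```

```text
[[304 226]
 [287 300]
 [382 328]
 [401 244]
 [383 245]]
board end a [0.5623 0.0532 0.01  ]
board end b [0.4217 0.0855 0.01  ]
lip a [ 0.5264 -0.1091  0.11  ]
lip b [ 0.384  -0.0737  0.11  ]
lip a in [ 0.5318 -0.0835  0.11  ]
lip b in [ 0.391  -0.0486  0.11  ]
rail front a [0.6444 0.1296 0.045 ]
rail front b [0.3009 0.2055 0.045 ]
tumbler top [0.6662 0.0521 0.095 ]
bowl rim [ 0.6251 -0.1001  0.045 ]
jar [0.5963 0.2584 0.09  ]
bottle [0.4508 0.2917 0.2   ]
[[-0.     0.916  0.401]
 [ 0.001  0.401 -0.916]
 [-1.     0.    -0.001]]
```

View pics/topcrop.png

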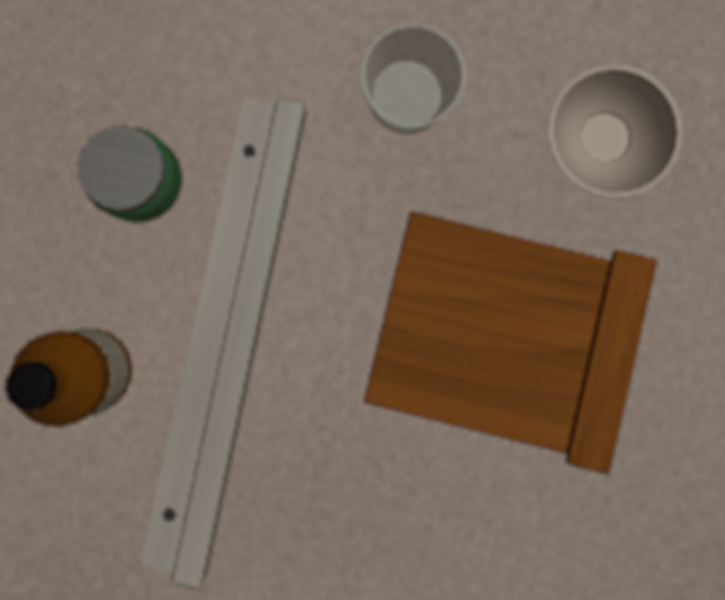

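```bash
python3 - <<'E'
from plant import r
from h import *
f=r.grab_frame("top")
g=lambda p:(np.array(p)+.5)/2.5-.5+140
P={}
for n,uv,z in [("boardA",(411,212),.01),("boardB",(366,403),.01),("lipAin",(613,251),.11),("lipBin",(567,463),.11),("lipAout",(656,259),.11),("lipBout",(609,473),.11),("railA",(304.5,101),.045),("railB",(203,585),.045)]:
    P[n]=onz(f,g(uv),z)[0]; print(n,P[n].round(4))
def L(a,b):
    d=P[a]-P[b]; print(a,b,np.linalg.norm(d).round(4),np.degrees(np.arctan2(d[1],d[0])).round(2))
L("boardA","boardB");L("lipAin","lipBin");L("lipAout","lipBout");L("railA","railB")
L("lipAin","lipAout");L("boardA","lipAout");L("boardB","lipBout")
for n,c,rad,z in [("tumbler",(414,78),51,.095),("bowl",(615,131),65,.045),("jar",(122,168),43,.09)]:
    c=np.array(c); p=onz(f,[g(c),g(c+[rad,0]),g(c+[0,rad])],z); print(n,p[0].round(4),np.linalg.norm(p[1:]-p[0],axis=1)*2)
fs=r.grab_frame("scene"); im=fs["color"]
b=cv2.resize(im[140:310,120:400,::-1],None,fx=2.8,fy=2.8,interpolation=cv2.INTER_CUBIC);cv2.imwrite("pics/scenecrop.png",b)
E
```

```text
boardA [0.567 0.051 0.01 ]
boardB [0.4237 0.0872 0.01  ]
lipAin [ 0.5317 -0.0817  0.11  ]
lipBin [ 0.3895 -0.046   0.11  ]
lipAout [ 0.5258 -0.111   0.11  ]
lipBout [ 0.3826 -0.0741  0.11  ]
railA [0.6479 0.1305 0.045 ]
railB [0.2997 0.2057 0.045 ]
boardA boardB 0.1478 -14.16
lipAin lipBin 0.1465 -14.07
lipAout lipBout 0.1479 -14.41
railA railB 0.3563 -12.19
lipAin lipAout 0.0299 78.77
boardA lipAout 0.1948 75.73
boardB lipBout 0.1942 75.68
tumbler [0.6556 0.0518 0.095 ] [0.07192257 0.07247816]
bowl [ 0.623  -0.0995  0.045 ] [0.09664218 0.09673183]
jar [0.5947 0.2576 0.09  ] [0.06026289 0.06048713]
```

View pics/scenecrop.png

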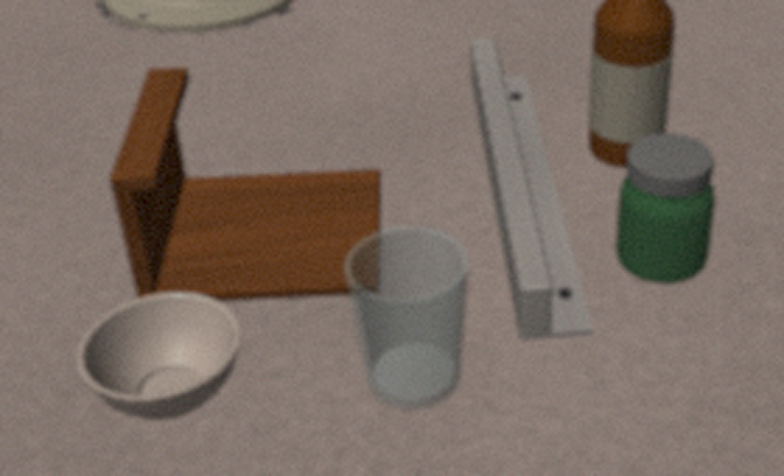

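>>> arm_command(
  commands=[
    [100,0,0.418,-0.434,-52],
    [100,0,0.418,-0.434,-52],
    [100,0,0.418,-0.434,-52],
    [100,0,0.418,-0.434,-52],
    [100,0,0.418,-0.434,-52],
    [100,0,0.418,-0.434,-52],
    [100,0,0.418,-0.434,-52],
    [100,0,0.418,-0.434,-52],
  ],
  force=20,
)

```text
time_s: 0.97
tcp_pos: [0.3765, -0.2809, 0.2425]
ee_rot: [0.702, 0.086, 0.702, -0.086]
ft_force: [1.9, 0.3, -0.4]
finger_gap: 0.052
```

>>> arm_command(
  commands=[
    [100,0,0.26,0.028,0],
    [100,0,0.26,0.028,0],
    [100,0,0.26,0.028,0],
    [100,0,0.26,0.028,0],
    [100,0,0.26,0.028,0],
    [100,0,0.26,0.028,0],
    [100,0,0.26,0.028,0],
    [100,0,0.26,0.028,0],
  ],
)

```text
time_s: 1.63
tcp_pos: [0.469, -0.033, 0.243]
ee_rot: [0.703, 0.086, 0.701, -0.085]
ft_force: [0.9, -0.4, -0.2]
finger_gap: 0.052
```

```bash
python3 - <<'E'
from plant import r
from h import *
s=r.get_state(); print(s["tcp_pos"].round(4),s["ft_force"].round(2)); M=rot(s["ee_rot"]);print(M.round(4))
d=np.array([.469,-.030,.088])-s["tcp_pos"];print(M.T@d)
f=r.grab_frame("scene");cv2.imwrite("pics/s1.png",f["color"][:,:,::-1])
f=r.grab_frame("wrist");cv2.imwrite("pics/w1.png",f["color"][:,:,::-1])
E
```

```text
[ 0.469 -0.033  0.243] [ 0.91 -0.4  -0.19]
[[ 0.002   0.2403  0.9707]
 [ 0.0015  0.9707 -0.2403]
 [-1.      0.002   0.0016]]
[ 0.15498467  0.00257667 -0.00099213]
```

View pics/s1.png

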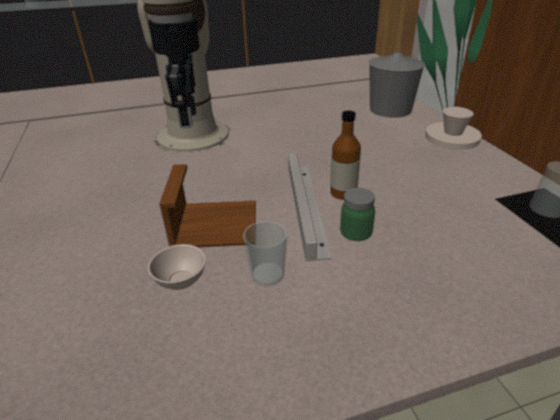

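View pics/w1.png

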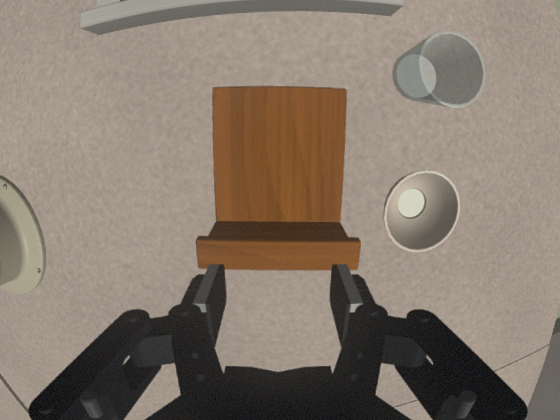

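>>> arm_command(
  commands=[
    [100,0.03,0.004,-0.001,0],
    [100,0.06,0.004,-0.001,0],
    [100,0.09,0.004,-0.001,0],
    [100,0.12,0.004,-0.001,0],
    [100,0.14,0.004,-0.001,0],
    [100,0.155,0.004,-0.001,0],
    [100,0.155,0.004,-0.001,0],
  ],
)

```text
time_s: 2.32
tcp_pos: [0.4649, -0.0359, 0.0844]
ee_rot: [0.699, 0.089, 0.704, -0.09]
ft_force: [-0.5, -1.1, 0.2]
finger_gap: 0.052
```

```bash
python3 - <<'E'
from plant import r
from h import *
s=r.get_state(); print(s["tcp_pos"].round(4),s["ft_force"].round(2))
f=r.grab_frame("scene");b=f["color"][100:300,100:380,::-1];cv2.imwrite("pics/s2.png",cv2.resize(b,None,fx=2.8,fy=2.8))
E
```

```text
[ 0.4649 -0.0359  0.0844] [-0.46 -1.06  0.23]
```

View pics/s2.png

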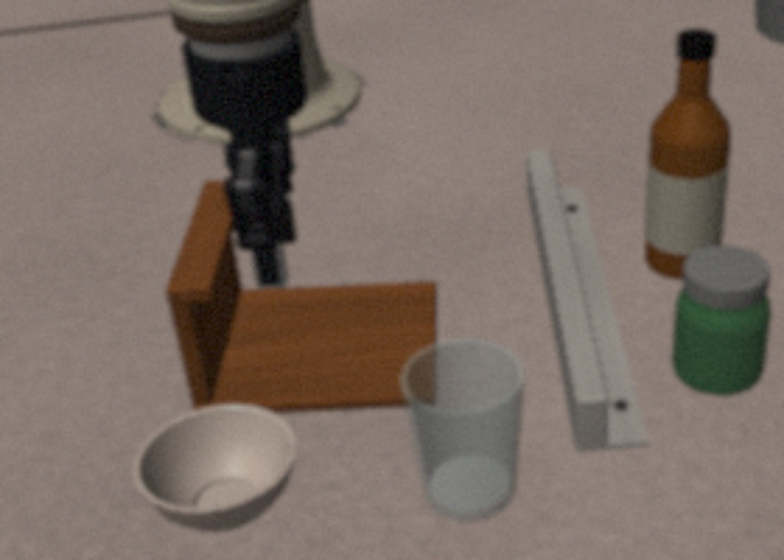

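The fingers are above the board, on the rail side of the lip, with the tips near (270,270). I'll push slowly at the lip, away from the rail.

>>> arm_command(
  commands=[
    [100,0,-0.01,0,0],
    [100,0,-0.02,0,0],
    [100,0,-0.03,0,0],
    [100,0,-0.04,0,0],
    [100,0,-0.05,0,0],
    [100,0,-0.06,0,0],
    [100,0,-0.07,0,0],
    [100,0,-0.07,0,0],
  ],
)

```text
time_s: 3.03
tcp_pos: [0.4494, -0.1045, 0.0871]
ee_rot: [0.701, 0.089, 0.702, -0.09]
ft_force: [0.3, -0.8, -0.5]
finger_gap: 0.0514
```

```bash
python3 - <<'E'
from plant import r
from h import *
s=r.get_state(); print(s["tcp_pos"].round(4),s["ft_force"].round(2))
f=r.grab_frame("scene");b=f["color"][100:300,100:380,::-1];cv2.imwrite("pics/s3.png",cv2.resize(b,None,fx=2.8,fy=2.8))
E
```

```text
[ 0.4494 -0.1045  0.0871] [ 0.29 -0.77 -0.53]
```

View pics/s3.png

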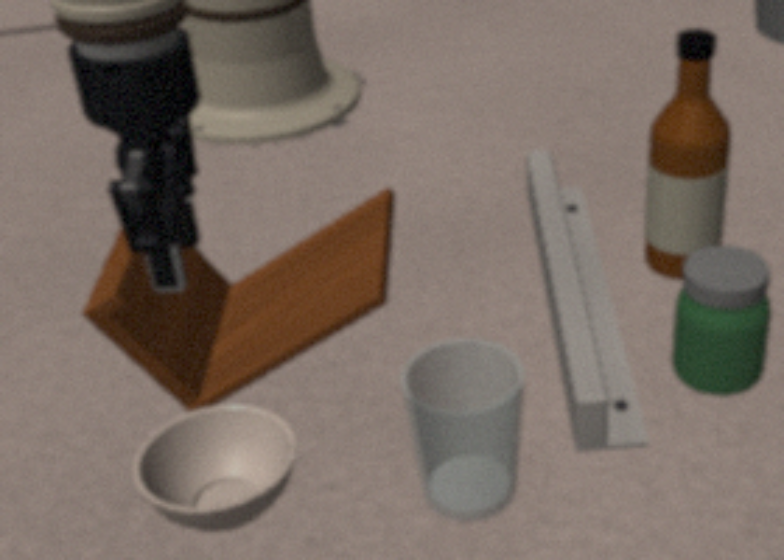

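The stand is tilted about 35° and its heel still appears to be where it was, at (195,405). I'll keep pushing past the balance point.

>>> arm_command(
  commands=[
    [100,0,-0.007,0,0],
    [100,0,-0.014,0,0],
    [100,0,-0.021,0,0],
    [100,0,-0.028,0,0],
    [100,0,-0.03,0,0],
    [100,0,-0.03,0,0],
  ],
)

```text
time_s: 3.58
tcp_pos: [0.4428, -0.1315, 0.0873]
ee_rot: [0.701, 0.089, 0.702, -0.089]
ft_force: [0.2, 0.3, -0.0]
finger_gap: 0.0519
```

```bash
python3 - <<'E'
from plant import r
from h import *
s=r.get_state(); print(s["tcp_pos"].round(4),s["ft_force"].round(2))
f=r.grab_frame("scene");b=f["color"][100:300,100:380,::-1];cv2.imwrite("pics/s4.png",cv2.resize(b,None,fx=2.8,fy=2.8))
E
```

```text
[ 0.4428 -0.1315  0.0873] [ 0.22  0.29 -0.03]
```

View pics/s4.png

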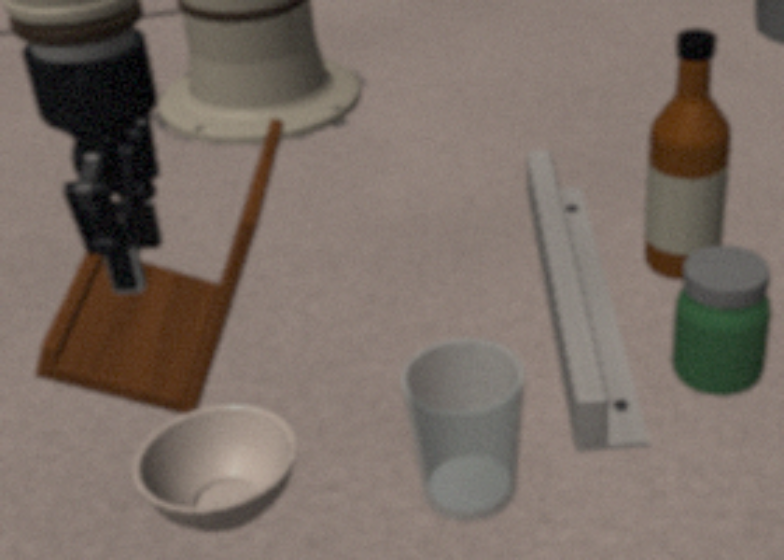

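>>> arm_command(
  commands=[
    [100,0,-0.022,0,0],
    [100,0,-0.025,0,0],
    [100,0,-0.025,0,0],
    [100,0,-0.025,0,0],
    [100,0,-0.025,0,0],
  ],
)

```text
time_s: 4.05
tcp_pos: [0.4372, -0.1538, 0.0874]
ee_rot: [0.702, 0.088, 0.701, -0.088]
ft_force: [-0.2, 0.5, 0.3]
finger_gap: 0.052
```

```bash
python3 - <<'E'
from plant import r
from h import *
s=r.get_state(); print(s["tcp_pos"].round(4),s["ft_force"].round(2))
f=r.grab_frame("scene");b=f["color"][100:300,100:380,::-1];cv2.imwrite("pics/s5.png",cv2.resize(b,None,fx=2.8,fy=2.8))
f=r.grab_frame("top");cv2.imwrite("pics/t5.png",f["color"][:,:,::-1])
E
```

```text
[ 0.4372 -0.1538  0.0874] [-0.15  0.48  0.31]
```

View pics/s5.png

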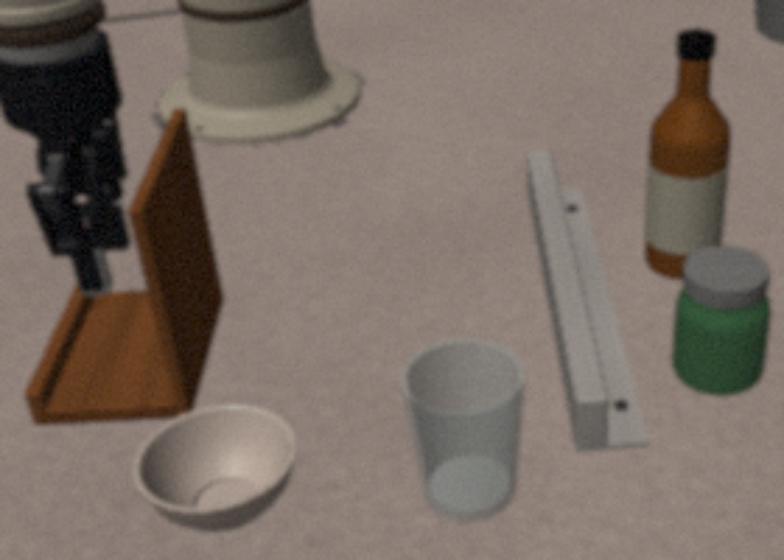

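View pics/t5.png

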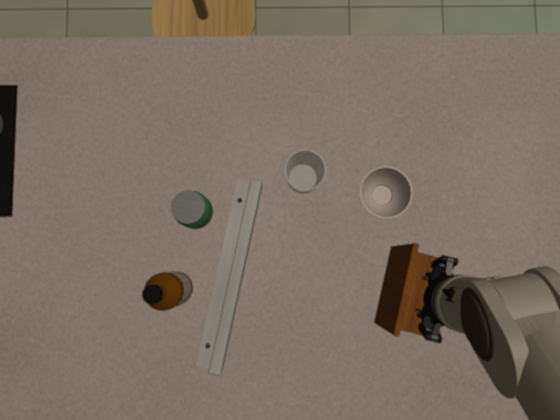

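The stand is upright on its foot and nothing else has moved. I'll back out over the low lip and measure before pushing.

>>> arm_command(
  commands=[
    [100,0,-0.03,0,0],
    [100,0,-0.06,0,0],
    [100,0,-0.09,0,0],
    [100,0,-0.11,0,0],
    [100,0,-0.11,0,0],
  ],
)

```text
time_s: 4.57
tcp_pos: [0.4082, -0.2659, 0.0871]
ee_rot: [0.701, 0.09, 0.701, -0.091]
ft_force: [0.4, 0.3, -0.7]
finger_gap: 0.0516
```

```bash
python3 - <<'E'
from plant import r
from h import *
s=r.get_state(); print(s["tcp_pos"].round(4),s["ft_force"].round(2));print(rot(s["ee_rot"]).round(3))
f=r.grab_frame("top");b=f["color"][150:400,230:520,::-1];cv2.imwrite("pics/t6.png",cv2.resize(b,None,fx=2.4,fy=2.4,interpolation=cv2.INTER_CUBIC))
f=r.grab_frame("wrist");cv2.imwrite("pics/w6.png",f["color"][:,:,::-1])
E
```

```text
[ 0.4082 -0.2659  0.0871] [ 0.38  0.29 -0.66]
[[-0.001  0.254  0.967]
 [-0.002  0.967 -0.254]
 [-1.    -0.002 -0.   ]]
```

View pics/t6.png

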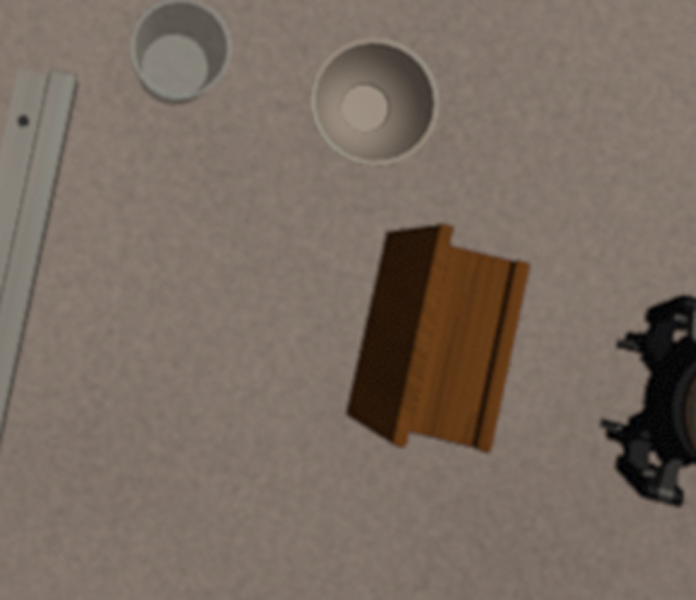

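View pics/w6.png

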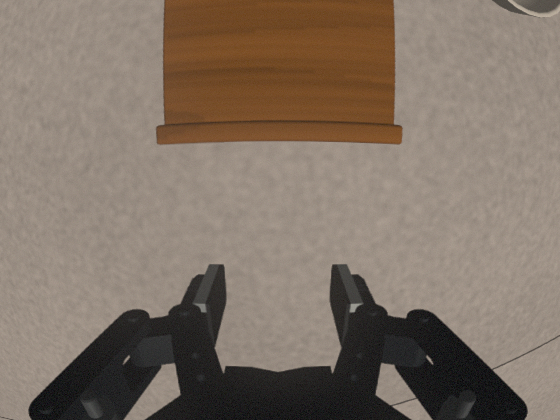

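The stand stands free: its back's bottom edge runs (388,233)–(347,413) and its lip front (529,263)–(492,452) in the crop.

```bash
python3 - <<'E'
from plant import r
from h import *
f=r.grab_frame("top")
g=lambda p:(np.array(p)+.5)/2.4-.5+np.array([230,150])
A,B=onz(f,[g((388,233)),g((347,413))],0); C,D=onz(f,[g((529,263)),g((492,453))],.03)
an=lambda a,b:(np.degrees(np.arctan2(*(a-b)[[1,0]])).round(2),np.linalg.norm(a-b).round(4))
print(A,B,an(A,B));print(C,D,an(C,D))
m=(A+B)/2;fm=(C+D)/2
th=np.radians(-12.19);n=np.array([-np.sin(th),np.cos(th)]);t=np.array([np.cos(th),np.sin(th)])
p0=np.array([.4738,.1681])
print("gap heel->rail",(p0-m[:2])@n,[ (p0-x[:2])@n for x in (A,B)],"lip front",(p0-fm[:2])@n)
s=r.get_state();tc=s["tcp_pos"];print("tcp",(p0-tc[:2])@n,"lateral tcp-heel",(tc[:2]-m[:2])@t,(tc[:2]-fm[:2])@t,"rail mid",(p0-m[:2])@t)
E
```

```text
[ 0.52292081 -0.11647268  0.        ] [ 0.38178613 -0.07932481  0.        ] (np.float64(-14.75), np.float64(0.1459))
[ 0.4976487  -0.21864796  0.03      ] [ 0.35376705 -0.18379962  0.03      ] (np.float64(-13.61), np.float64(0.148))
gap heel->rail 0.26452973579836586 [np.float64(0.26778428706011487), np.float64(0.26127518453661674)] lip front 0.3711514164209717
tcp 0.4322734380532653 lateral tcp-heel -0.007152132248290403 -0.002924838338873961 rail mid -0.03520378109749111
```

>>> arm_command(
  commands=[
    [100,0.025,0,0.005,-2.5],
    [100,0.045,0,0.005,-2.5],
    [100,0.06,0,0.005,-2.5],
    [100,0.065,0,0.005,-2.5],
    [100,0.065,0,0.005,-2.5],
  ],
)

```text
time_s: 5.13
tcp_pos: [0.4142, -0.2603, 0.0214]
ee_rot: [0.703, 0.073, 0.704, -0.071]
ft_force: [-0.3, 0.1, 0.9]
finger_gap: 0.0521
```

```bash
python3 - <<'E'
from plant import r
from h import *
s=r.get_state(); print(s["tcp_pos"].round(4),s["ft_force"].round(2));M=rot(s["ee_rot"]);print(M.round(4),np.degrees(np.arctan2(M[1,2],M[0,2])))
f=r.grab_frame("scene");b=f["color"][100:300,60:340,::-1];cv2.imwrite("pics/s7.png",cv2.resize(b,None,fx=2.8,fy=2.8))
E
```

```text
[ 0.4142 -0.2603  0.0214] [-0.28  0.05  0.86]
[[-0.0017  0.2026  0.9793]
 [ 0.0022  0.9793 -0.2026]
 [-1.      0.0018 -0.0022]] -11.688776850608212
```

View pics/s7.png

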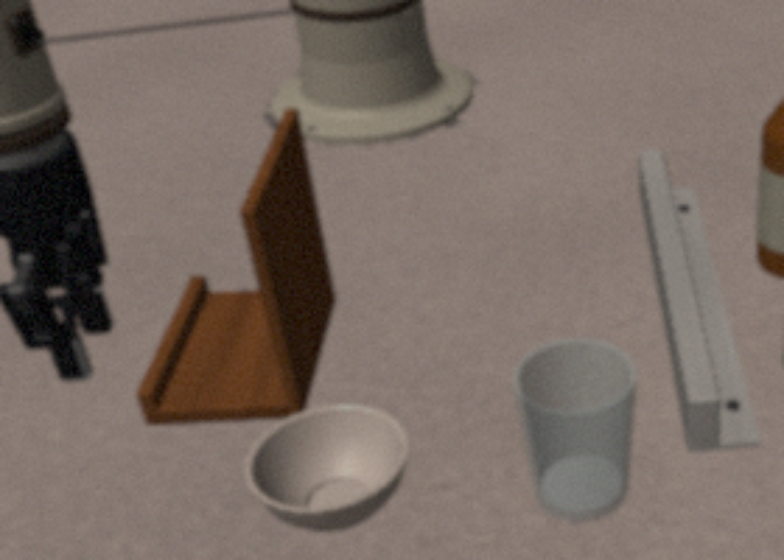

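>>> arm_command(
  commands=[
    [100,0,0.02,0,0],
    [100,0,0.035,0,0],
    [100,0,0.045,0,0],
    [100,0,0.053,0,0],
    [100,0,0.061,0,0],
    [100,0,0.069,0,0],
    [100,0,0.077,0,0],
    [100,0,0.085,0,0],
  ],
)

```text
time_s: 5.85
tcp_pos: [0.4324, -0.1821, 0.0233]
ee_rot: [0.704, 0.072, 0.703, -0.075]
ft_force: [-1.8, -7.8, 6.4]
finger_gap: 0.0521
```

```bash
python3 - <<'E'
from plant import r
from h import *
s=r.get_state(); print(s["tcp_pos"].round(4),s["ft_force"].round(2));M=rot(s["ee_rot"]);print(np.degrees(np.arctan2(M[1,2],M[0,2])))
f=r.grab_frame("scene");b=f["color"][100:300,60:340,::-1];cv2.imwrite("pics/s8.png",cv2.resize(b,None,fx=2.8,fy=2.8))
f=r.grab_frame("wrist");cv2.imwrite("pics/w8.png",f["color"][:,:,::-1])
E
```

```text
[ 0.4324 -0.1821  0.0233] [-1.83 -7.81  6.42]
-11.982074050712889
```

View pics/s8.png

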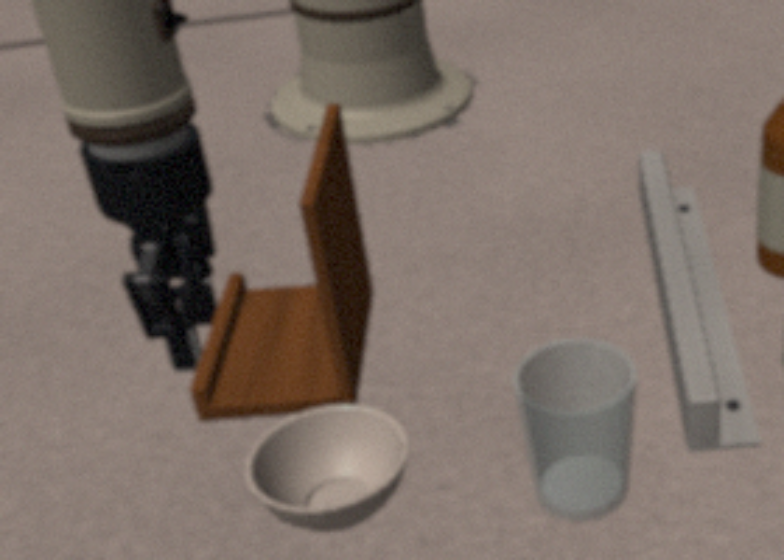

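View pics/w8.png

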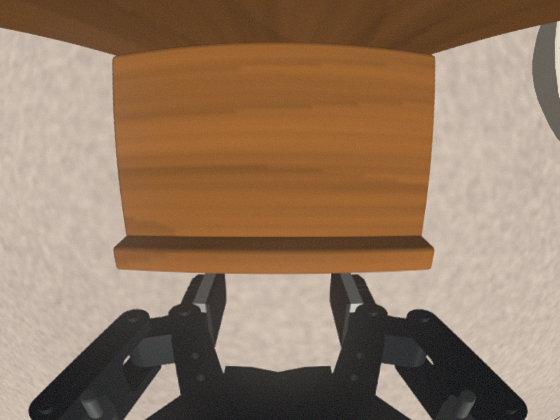

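>>> arm_command(
  commands=[
    [100,0,0,0,0],
    [100,0,0,0,0],
  ],
)

```text
time_s: 6.12
tcp_pos: [0.4319, -0.1794, 0.0224]
ee_rot: [0.703, 0.073, 0.703, -0.073]
ft_force: [0.4, -0.7, 0.0]
finger_gap: 0.052
```

>>> arm_command(
  commands=[
    [100,0,0.008,0,0],
    [100,0,0.016,0,0],
    [100,0,0.024,0,0],
    [100,0,0.032,0,0],
  ],
)

```text
time_s: 6.45
tcp_pos: [0.4382, -0.1485, 0.0223]
ee_rot: [0.703, 0.073, 0.703, -0.074]
ft_force: [-1.4, -4.4, 2.4]
finger_gap: 0.0518
```

```bash
python3 - <<'E'
from plant import r
from h import *
s=r.get_state(); print(s["tcp_pos"].round(4),s["ft_force"].round(2));M=rot(s["ee_rot"]);print(np.degrees(np.arctan2(M[1,2],M[0,2])))
f=r.grab_frame("scene");b=f["color"][100:300,60:340,::-1];cv2.imwrite("pics/s9.png",cv2.resize(b,None,fx=2.8,fy=2.8))
E
```

```text
[ 0.4382 -0.1485  0.0223] [-1.45 -4.43  2.39]
-11.919635804186864
```

View pics/s9.png

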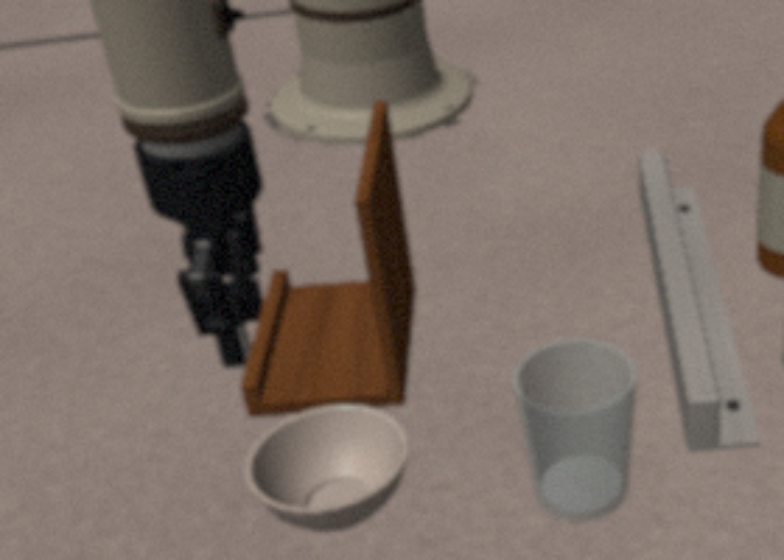

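>>> arm_command(
  commands=[
    [100,0,0.01,0,0],
    [100,0,0.02,0,0],
    [100,0,0.03,0,0],
    [100,0,0.04,0,0],
    [100,0,0.05,0,0],
    [100,0,0.06,0,0],
    [100,0,0.07,0,0],
    [100,0,0.08,0,0],
  ],
)

```text
time_s: 7.17
tcp_pos: [0.4549, -0.0686, 0.0222]
ee_rot: [0.703, 0.073, 0.703, -0.073]
ft_force: [-0.4, -4.5, 2.0]
finger_gap: 0.0519
```

>>> arm_command(
  commands=[
    [100,0,0.01,0,0],
    [100,0,0.02,0,0],
    [100,0,0.03,0,0],
    [100,0,0.04,0,0],
    [100,0,0.05,0,0],
    [100,0,0.06,0,0],
    [100,0,0.068,0,0],
    [100,0,0.072,0,0],
  ],
)

```text
time_s: 7.83
tcp_pos: [0.47, 0.0029, 0.0223]
ee_rot: [0.703, 0.073, 0.703, -0.072]
ft_force: [-1.5, -2.2, -1.1]
finger_gap: 0.0518
```

```bash
python3 - <<'E'
from plant import r
from h import *
s=r.get_state(); print(s["tcp_pos"].round(4),s["ft_force"].round(2));M=rot(s["ee_rot"]);print(np.degrees(np.arctan2(M[1,2],M[0,2])))
print(np.array([.4738-s["tcp_pos"][0],.1681-s["tcp_pos"][1]])@[.211,.977])
f=r.grab_frame("scene");b=f["color"][100:300,120:400,::-1];cv2.imwrite("pics/s10.png",cv2.resize(b,None,fx=2.8,fy=2.8))
f=r.grab_frame("top");b=f["color"][150:400,160:450,::-1];cv2.imwrite("pics/t10.png",cv2.resize(b,None,fx=2.4,fy=2.4,interpolation=cv2.INTER_CUBIC))
E
```

```text
[0.47   0.0029 0.0223] [-1.45 -2.17 -1.15]
-11.741747564625546
0.16218003734299916
```

View pics/s10.png

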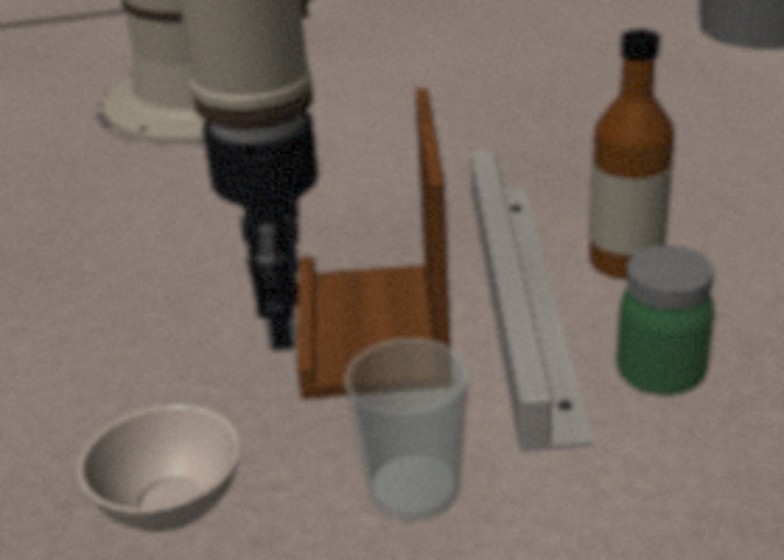

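View pics/t10.png

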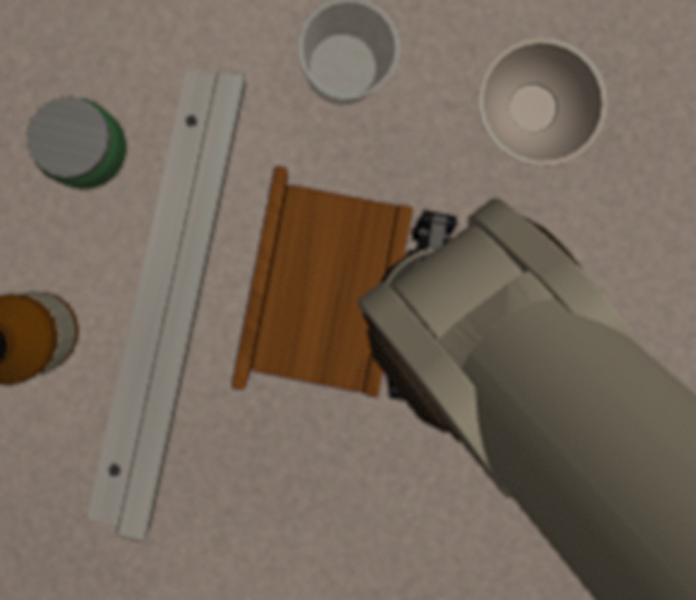

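```bash
python3 - <<'E'
from plant import r
from h import *
f=r.grab_frame("top")
g=lambda p:(np.array(p)+.5)/2.4-.5+np.array([160,150])
A,B=onz(f,[g((275,168)),g((233,387))],.17); C,D=onz(f,[g((244,75)),g((147,540))],.045)
print(A,B,C,D)
an=lambda a,b:(np.degrees(np.arctan2(*(a-b)[[1,0]])).round(2),np.linalg.norm(a-b).round(4))
print(an(A,B),an(C,D))
t=(C-D)/np.linalg.norm(C-D);n=np.array([-t[1],t[0],0])
print([(C-x)@n for x in (A,B)])
# scene: foot heel edge side
E
```

```text
[0.56399806 0.10688773 0.17      ] [0.42063654 0.13587816 0.17      ] [0.64634181 0.13072499 0.045     ] [0.29790419 0.20558449 0.045     ]
(np.float64(-11.43), np.float64(0.1463)) (np.float64(-12.13), np.float64(0.3564))
[np.float64(0.040601791863939314), np.float64(0.04237124934087065)]
```

The gap to the rail is about 41 mm, and stand and rail are parallel to within about 0.5°. I'll push on, going slower near contact.

>>> arm_command(
  commands=[
    [100,0,0.008,0,0.4],
    [100,0,0.016,0,0.4],
    [100,0,0.023,0,0.4],
    [100,0,0.029,0,0.4],
    [100,0,0.033,0,0.4],
    [100,0,0.036,0,0.4],
    [100,0,0.036,0,0.4],
  ],
)

```text
time_s: 8.57
tcp_pos: [0.4773, 0.0372, 0.0224]
ee_rot: [0.703, 0.075, 0.703, -0.075]
ft_force: [-0.3, 0.4, 0.1]
finger_gap: 0.0518
```

>>> arm_command(
  commands=[
    [100,0,0.001,0,0],
    [100,0,0.002,0,0],
    [100,0,0.003,0,0],
  ],
)

```text
time_s: 8.82
tcp_pos: [0.4774, 0.0376, 0.0224]
ee_rot: [0.703, 0.075, 0.703, -0.076]
ft_force: [-1.1, -4.7, 4.4]
finger_gap: 0.0517
```

>>> arm_command(
  commands=[
    [100,0,0.001,0,0],
    [100,0,0.002,0,0],
    [100,0,0.002,0,0],
  ],
)

```text
time_s: 9.07
tcp_pos: [0.4781, 0.0399, 0.0224]
ee_rot: [0.703, 0.075, 0.703, -0.076]
ft_force: [-1.1, -3.7, 0.6]
finger_gap: 0.0516
```

```bash
cat > m.py <<'E'
import sys
from plant import r
from h import *
k=sys.argv[1]
s=r.get_state(); print(s["tcp_pos"].round(4),s["ft_force"].round(2));M=rot(s["ee_rot"]);print(np.degrees(np.arctan2(M[1,2],M[0,2])))
print(np.array([.4738-s["tcp_pos"][0],.1681-s["tcp_pos"][1]])@[.211,.977])
f=r.grab_frame("scene");b=f["color"][110:290,180:380,::-1];cv2.imwrite(f"pics/s{k}.png",cv2.resize(b,None,fx=3.3,fy=3.3,interpolation=cv2.INTER_CUBIC))
f=r.grab_frame("top");b=f["color"][170:380,190:370,::-1];cv2.imwrite(f"pics/t{k}.png",cv2.resize(b,None,fx=2.8,fy=2.8,interpolation=cv2.INTER_CUBIC))
E
python3 m.py 11
```

```text
[0.4781 0.0399 0.0224] [-1.06 -3.73  0.57]
-12.315941111087483
0.12432220321133752
```

View pics/s11.png

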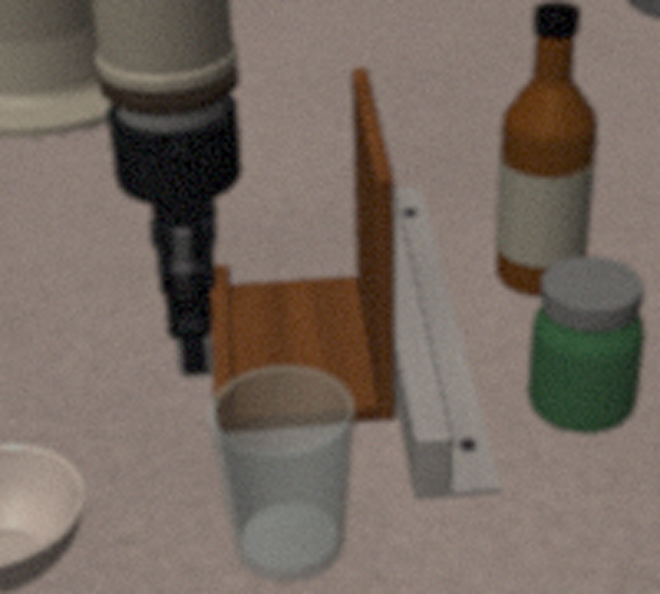

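View pics/t11.png

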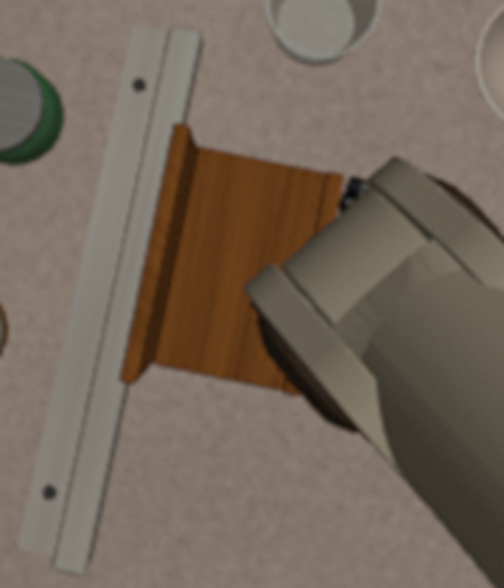

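>>> arm_command(
  commands=[
    [100,0,0.001,0,0],
    [100,0,0.002,0,0],
    [100,0,0.002,0,0],
  ],
)

```text
time_s: 9.42
tcp_pos: [0.4786, 0.0425, 0.0223]
ee_rot: [0.703, 0.076, 0.703, -0.076]
ft_force: [-1.5, -3.4, 1.7]
finger_gap: 0.0518
```

>>> arm_command(
  commands=[
    [100,0,0.001,0,0],
    [100,0,0.002,0,0],
    [100,0,0.002,0,0],
  ],
)

```text
time_s: 9.67
tcp_pos: [0.4786, 0.0426, 0.0223]
ee_rot: [0.703, 0.075, 0.703, -0.077]
ft_force: [-1.4, -9.0, 5.7]
finger_gap: 0.052
```

>>> arm_command(
  commands=[
    [100,0,0.001,0,0],
    [100,0,0.001,0,0],
  ],
)

```text
time_s: 9.83
tcp_pos: [0.4785, 0.0426, 0.0223]
ee_rot: [0.702, 0.074, 0.704, -0.078]
ft_force: [-2.1, -9.8, 6.6]
finger_gap: 0.0518
```

```bash
python3 m.py 12
```

```text
[0.4785 0.0426 0.0223] [-2.13 -9.76  6.64]
-12.355400990561106
0.12159659146966412
```

View pics/s12.png

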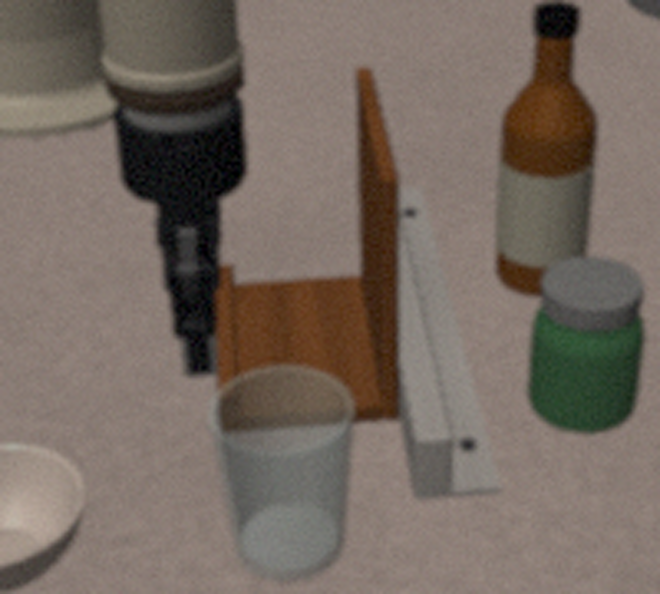

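View pics/t12.png

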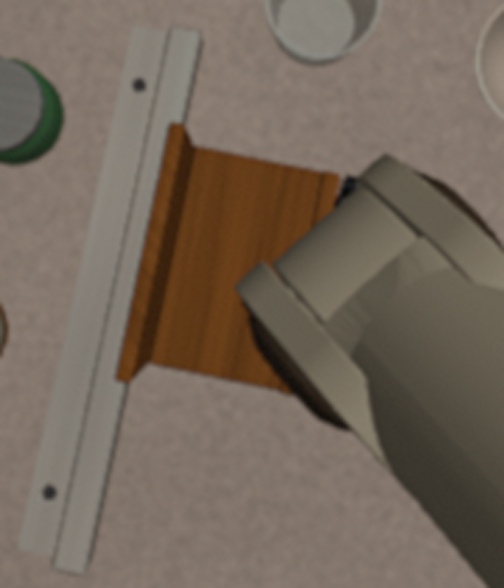

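The stand is against the rail: the TCP has stopped while the push force rises. I'll back off and check flatness with a clear view.

>>> arm_command(
  commands=[
    [100,0,-0.005,0,0],
    [100,0,-0.02,0,0],
    [255,0,-0.05,0,0],
    [255,0,-0.08,0,0],
    [255,0,-0.12,0,0],
    [255,0,-0.12,0,0],
  ],
)

```text
time_s: 10.43
tcp_pos: [0.4519, -0.0791, 0.0216]
ee_rot: [0.702, 0.078, 0.703, -0.08]
ft_force: [0.3, -0.5, 0.5]
finger_gap: 0.0037
```

```bash
python3 m.py 13;python3 - <<'E'
from plant import r
from h import *
f=r.grab_frame("wrist");cv2.imwrite("pics/w13.png",f["color"][:,:,::-1])
E
```

```text
[ 0.4519 -0.0791  0.0216] [ 0.32 -0.45  0.52]
-12.784694495328045
0.24617850364045155
```

View pics/s13.png

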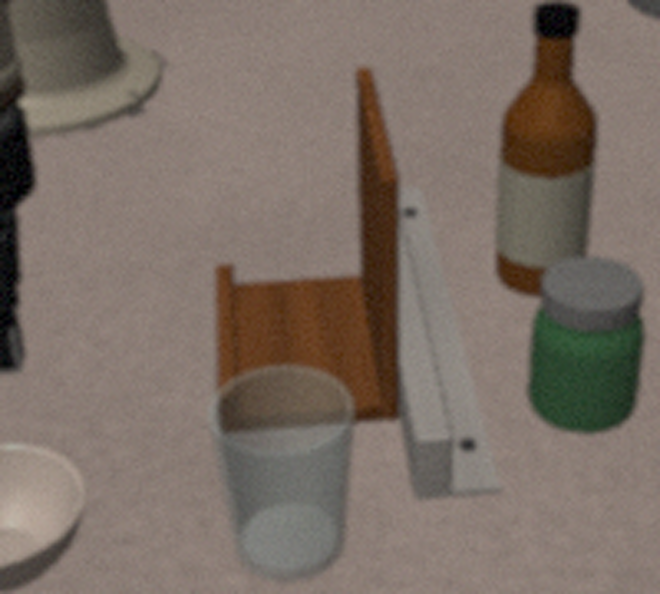

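View pics/t13.png

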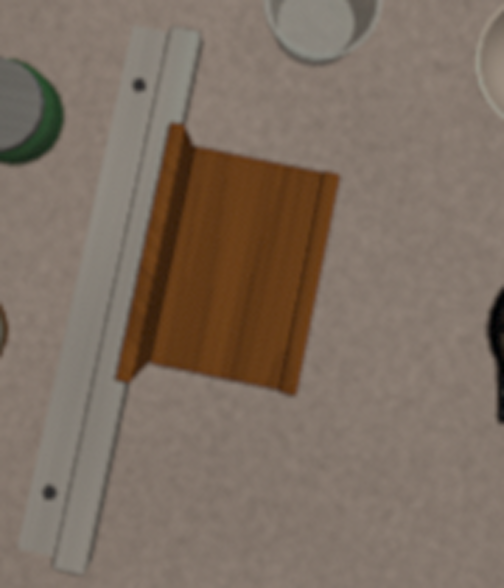

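View pics/w13.png

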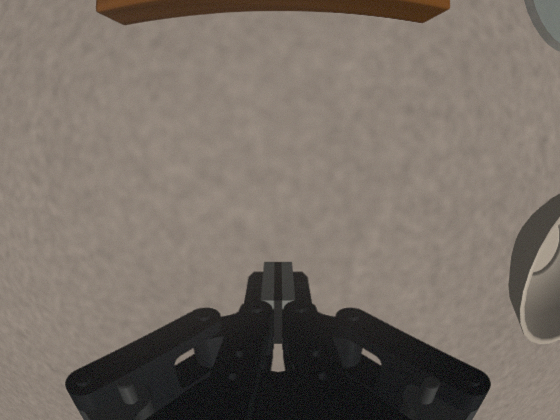

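The stand is upright and touching the rail. To make sure it seats flat, I'll push once more with closed fingers at mid-width, so the rail sets its angle. First I'll check the centring.

```bash
python3 - <<'E'
from plant import r
from h import *
f=r.grab_frame("top")
g=lambda p:(np.array(p)+.5)/2.8-.5+np.array([190,170])
C,D=onz(f,[g((340,176)),g((296,395))],.03);E,F=onz(f,[g((170.5,123)),g((117,380))],.17);G,H=onz(f,[g((202,34)),g((86,574))],.045)
an=lambda a,b:(np.degrees(np.arctan2(*(a-b)[[1,0]])).round(2),np.linalg.norm(a-b).round(4))
print(an(C,D),an(E,F),an(G,H))
t=(G-H)/np.linalg.norm(G-H);n=np.array([-t[1],t[0],0])
print("dist to rail plane: lip",[(G-x)@n for x in(C,D)],"top",[(G-x)@n for x in(E,F)])
s=r.get_state();M=rot(s["ee_rot"]);m=(C+D)/2;print("centre in tool",M.T@(m-s["tcp_pos"]))
E
```

```text
(np.float64(-12.37), np.float64(0.1467)) (np.float64(-12.06), np.float64(0.1477)) (np.float64(-12.47), np.float64(0.3551))
dist to rail plane: lip [np.float64(0.10888976265544227), np.float64(0.10914882569830481)] top [np.float64(0.0007558507561142909), np.float64(0.0018183659732265212)]
centre in tool [-0.00720598  0.12713233 -0.00267263]
```

>>> arm_command(
  commands=[
    [255,0,0.03,-0.003,0.3],
    [255,0,0.06,-0.003,0.3],
    [255,0,0.085,-0.003,0.3],
    [255,0,0.1,-0.003,0.3],
    [255,0,0.106,-0.003,0.3],
    [255,0,0.112,-0.003,0.3],
    [255,0,0.115,-0.003,0.3],
    [255,0,0.117,-0.003,0.3],
  ],
)

```text
time_s: 11.3
tcp_pos: [0.4754, 0.0433, 0.0222]
ee_rot: [0.703, 0.077, 0.703, -0.077]
ft_force: [-0.6, -2.6, 1.6]
finger_gap: -0.0002
```

>>> arm_command(
  commands=[
    [255,0,0.001,0,0],
    [255,0,0.003,0,0],
    [255,0,0.004,0,0],
  ],
)

```text
time_s: 11.55
tcp_pos: [0.4754, 0.0434, 0.0221]
ee_rot: [0.702, 0.077, 0.704, -0.08]
ft_force: [-2.9, -8.7, 8.6]
finger_gap: -0.0005
```

>>> arm_command(
  commands=[
    [255,0,0.001,0,0],
    [255,0,0.002,0,0],
    [255,0,0.002,0,0],
  ],
)

```text
time_s: 11.8
tcp_pos: [0.4753, 0.0434, 0.0221]
ee_rot: [0.702, 0.076, 0.704, -0.082]
ft_force: [-4.3, -10.2, 9.6]
finger_gap: 0.0002
```

>>> arm_command(
  commands=[
    [255,0,-0.005,0,0],
    [255,0,-0.012,0,0],
    [255,0,-0.03,0,0],
    [255,0,-0.06,0,0],
    [255,0,-0.1,0,0],
    [255,-0.03,-0.13,0,0],
    [255,-0.06,-0.13,0,0],
    [255,-0.06,-0.13,0,0],
  ],
)

```text
time_s: 12.47
tcp_pos: [0.451, -0.0806, 0.0859]
ee_rot: [0.705, 0.079, 0.701, -0.079]
ft_force: [0.6, -0.4, -0.2]
finger_gap: 0.0001
```

```bash
python3 m.py 14; python3 - <<'E'
from plant import r
from h import *
f=r.grab_frame("top");cv2.imwrite("pics/t14f.png",f["color"][:,:,::-1])
E
```

```text
[ 0.451  -0.0806  0.0859] [ 0.63 -0.39 -0.2 ]
-12.852757479960479
0.2478295220875087
```

View pics/s14.png

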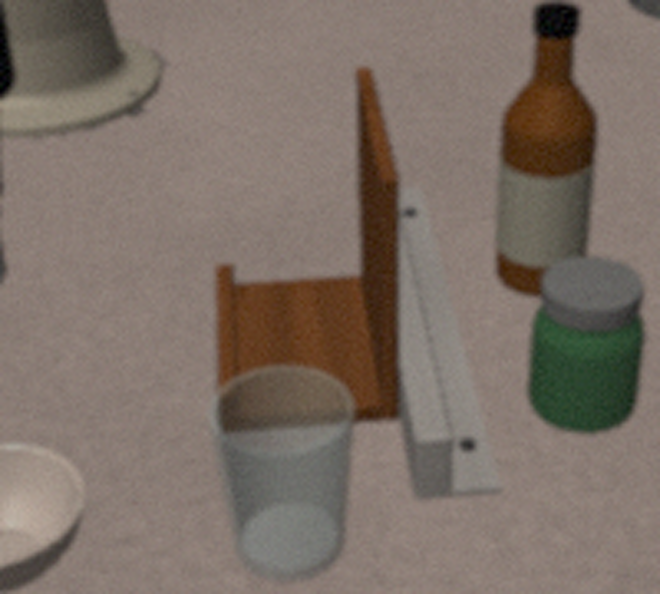

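View pics/t14.png

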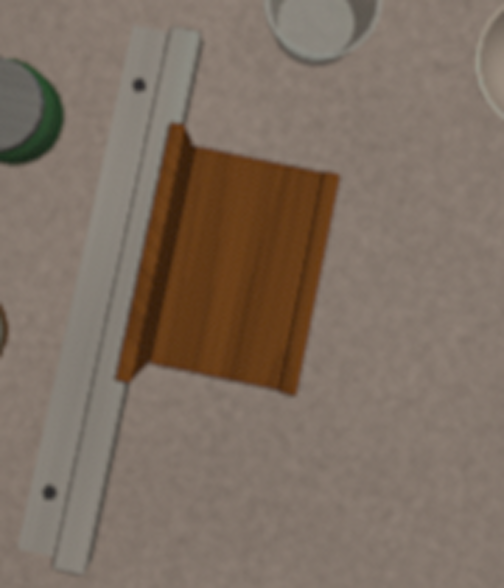

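View pics/t14f.png

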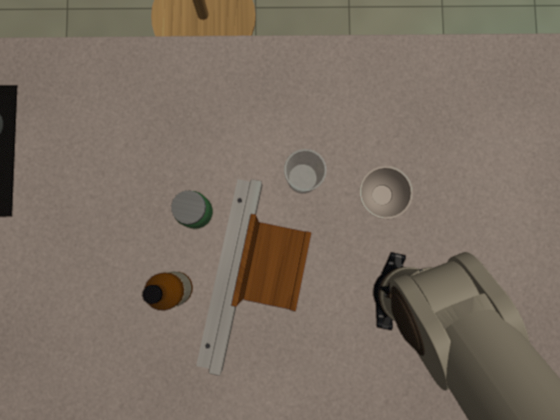

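The stand is upright with its back along the rail, unchanged by the second push. The tumbler (305,172), bowl (385,192), jar (192,210) and bottle (165,292) are where they started. The gripper is clear, so I'm handing in.

```bash
python3 -c "
from plant import r
print(r.close_job())"
```

```text
the job is handed in; nothing more can be done
None
```

The recipe stand is back up on its foot, with its back against the rail, and the job was handed in at about 12.5 s of the 64 s. I tipped it with a slow push at the lip until it fell onto its foot. Then I pushed it about 265 mm along the counter at the lip front with the fingers part-open, and seated it with a final closed-finger push at mid-width.

**Contact with the rail:** on both final pushes the tool stopped moving while the level force rose to about 10–11 N. The lip front measured about 109 mm from the rail at both ends, against the stand's 110 mm. The closed-finger push came after that measurement, and the pictures showed no change from it.

**Angle:** the lip edge lies within about 0.1° of the rail. The top edge reads about 0.4° off, a 1 mm difference between its ends, which is within camera error.

**Other objects:** the glass, bowl, jar and bottle show no movement in the pictures, and the gripper was clear of everything at hand-in.

**Disagreements:**
- Lengths measured in the top camera came out 1–3% short throughout.
- The wrist sensor showed an upward force of up to 9.6 N on the tool while pushing, which I did not explain. The stand stayed flat on its foot in the pictures.

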